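# Light the needle plate and hold the loupe in focus over it

## Robot

A 7-joint arm with a two-finger parallel gripper is mounted at the origin on the work surface. World frame = base frame: x ahead of the robot, y to its left, z up, the work surface at z = 0. Lengths are in m, angles in rad, forces in N, time in s.
With the tool pointing down it reaches from about 0.4 to 0.85 m from the base axis. Payload 4.5 kg.
Tool frame: the origin (TCP) lies at the very end of the fingers, on their centre line; the grasp point (between the pads) lies 19 mm behind it; z points along the fingers, x is the direction in which the jaws open and shut, and the axes are right-handed (so a half turn about z gives the same grasp; the last joint's range is limited). The gripper opens to 88 mm and grips with 3 to 60 N. Pads are 18 mm wide; open, the fingers measure 123 mm over their backs; the gripper's body (75 mm by 187 mm) begins 45 mm behind the grasp point.
Start: joints at [1.171, 0.689, -0.195, 1.565, 0.157, 0.902, -0.215], TCP at [0.263, -0.567, 0.239] pointing down, gripper open.
Joint ranges: [-3.01, 3.01], [-0.46, 2.08], [-1.47, 1.51], [0.13, 2.56], [-1, 4.14], [0.04, 2.09], [-2.66, 2.66]. Speed limits (rad/s): [2.57, 2.57, 3.14, 3.14, 3.14, 3.14, 3.14].

## Interface

Orientations are given as a unit quaternion [x, y, z, w].
In Python, from plant import * gives the robot as it stands.
- The arm moves only by the tool apply_moves, never from a script. Its argument "series" is a list of rows, each an object of numbers: "x", "y", "z": the shift along the tool's x, y, z in units of 80 cm (1.0 is 80 cm); "wx", "wy", "wz": the turn, a rotation vector about the tool's x, y, z in units of pi rad (1.0 is pi rad); "fingers": the opening, from -1 (shut) to 1 (fully open), so that 0 is half open. In form: [{"x": .., "y": .., "z": .., "wx": .., "wy": .., "wz": .., "fingers": ..}, ...]. A call has 1 to 8 rows; each row shifts and turns the pose as measured when the row begins, along the tool's axes as they then stand; what a row does not reach is not made up. A row lasts 1/8 s, in which the tool goes at most 62.5 mm and 10.7 degrees, less where a joint would pass 70% of its speed; a pose out of reach is approached as far as the arm can. A call with a number of a shift or a turn outside -1 to 1 is refused whole. A call with a gripper value outside its range is refused whole. The fingers move at their own pace and stop on an object; "force" is the grip in N (left out, the last holds). Time passes only in rows, so rows that do not move let the fingers close. It gives the time, the measured TCP pose, the force and the opening at its end, in the units of the state.
- get_state(): the state, without advancing time (a new reading comes with each control period).
- snapshot(name): name is "scene" or "top" or "wrist"; returns (picture, depth): 400x640x3 uint8, red, green, blue; 400x640 float32, m along the optical axis (not along the pixel's ray), 0 where there is no reading.
- camera_model(name): a dict with "camera_matrix" (3x3 intrinsics, pixels), "world_from_camera" (4x4, takes a point from camera to world coordinates). Camera axes: x right, y up, looking along -z (the intrinsics and any distortion apply to the point x, -y, -z); pixel columns grow to the right and rows downward; lengths in m; the calibration is good to about 2 mm. A picture is of the moment at which its call begins: read the wrist's pose just before it. camera_model takes no time and is no camera call; for the wrist camera it gives the pose at the moment of the call.
- finish_job(): hands the job in, once; it reports no verdict.
The state is a dict: "clock": time; "q": joint angles; "qd": joint speeds; "joint_torque": joint torques, N m; "tool_pos": TCP position; "eef_rot": TCP orientation; "contact_force": force on the tool from outside, world axes, zero at the start; "moment": the same for the moment, N m; "opening": opening from 0.0 (shut) to 1.0 (fully open).
Only numpy, scipy, OpenCV 4.12 (cv2) and the standard library are available. Lean on these libraries where they do the work, as an engineer would, in place of code of your own. Each camera call takes 0.05 s, during which the arm holds its last target. There are 200 camera calls.

## Task

The sewing machine's needle plate lies on the inspection stand to be checked for burrs. Hook the lamp, its light bar on the plate's side, over the stand's rail towards its free end, well clear of the two scored lines, slide it along the rail until its saddle sits midway between the lines, and let go of it. Then take the loupe by its handle and hold it level with its lens centred over the needle hole, at the height of the focus pointer's tip, and finish while still holding it there, steady and touching nothing else; leave the plate, the pointer and everything else where they are.

Things in the scene. Friction and masses are not known exactly. Their poses are not given: they have to be found in the camera images.
- stand: Inspection stand, fixed, placed differently each time: plywood base board 180 (x) x 300 (y) x 15 mm with a cork pad (top 18 mm up) centred at x -35, y 0. Origin: centre of its underside; x away from the robot, y left, z up. At x +70, y +135 a steel column, 14 mm across, 213 mm high, carries a clamp block (y 120 to 150, z 158 to 190) from which the lamp rail runs in -y
- rail_mark (a point): Point on the top edge of the lamp rail (185 mm up) midway between its two thin scored lines, which lie 30 mm to either side. The rail is a straight flat aluminium bar on edge, 8 mm thick (x), 22 mm high, running along y at the stand's x +70. Axes as the stand's
- rail_free_end (a point): Point on the rail's top edge at its free end, 150 mm in -y from rail_mark; axes as the stand's
- pointer_tip (a point): Tip of the focus pointer: a level steel blade 10 mm wide, 2 mm thick, reaching 69 mm from the column towards the robot and the plate, on a collar clamped to the column (stiff: it stays where it is). Its height, different each time (70 to 97 mm above the worktop), marks the focal height. Axes as the stand's
- needle_hole (a point): Needle hole in the top face of the needle plate, a loose flat piece of steel 52 (x) x 80 (y) x 4 mm lying on the cork pad at differing places and yaws, its top 22 mm above the worktop. The hole, between the feed slots, lies 6 mm in the plate's +x from its centre. Axes as the plate's, z up
- lamp_grip (a point): Centre of the lamp's white battery housing, where to grip it: 30 (x) x 40 (y) x 34 mm, flat upright sides; 76 mm up when the lamp stands on the worktop. Lamp: 93 mm high, 0.16 to 0.29 kg; its x runs from light bar to counterweight, y along the light bar, z up. It stands on its light bar and its dark counterweight, their undersides 76 mm below this point
- lamp_saddle (a point): Middle of the roof of the lamp's saddle, 21 mm below lamp_grip, same axes: a channel 40 mm long (y), open below, 14 mm wide (x) between two 4 mm cheeks that reach 35 mm down, below which the legs splay out. Hung on the rail the roof rests on its top edge, its axes are in line with the stand's, and it balances by itself
- light_bar (a point): Middle of the lamp's aluminium light bar, 24 (x) x 110 (y) x 18 mm, 45 mm in the lamp's -x from the saddle's middle and 67 mm below lamp_grip; same axes. The counterweight, 24 x 60 x 18 mm, is opposite it, 45 mm in +x
- lens (a point): Centre of the loupe's lens, half-way through it: round glass 55 mm across in a black frame 64 mm across, 16 mm thick. Loupe axes: x from handle to lens, z normal to the lens (up as it lies flat on the worktop, with this point 9 mm up). It weighs 0.08 to 0.15 kg
- loupe_grip (a point): Where to grip the loupe: on its straight handle, 64 mm from the lens centre in the loupe's -x, near the balance point; 9 mm up as it lies. The handle is a flat-sided black bar 20 mm wide (y), 18 mm thick (z), reaching 22 mm from here towards the lens and 72 mm the other way. Same axes as lens
- screwdriver: Bystander: short screwdriver, 100 mm long along its x, handle (26 mm thick) to -x, lying on the right part of the stand's base board; origin under its middle
- spool: Bystander: thread spool standing upright, 34 mm across, 46 mm high; origin at the centre of its underside
- pin_dish: Bystander: small white dish of pins, 72 mm across, 22 mm high; origin at the centre of its underside
- mug: Bystander: white mug, 80 mm across, 95 mm high, with a bamboo brush standing in it up to about 200 mm; origin at the centre of its underside
- spray_bottle: Bystander: white spray bottle, 72 mm across, 211 mm high; origin at the centre of its underside
- tin: Bystander: tin canister with a knobbed lid, 91 mm across, 142 mm high; origin at the centre of its underside
There are look-alikes about, which are no part of the job. Of the things that look like the part that bears needle_hole, the largest one is meant.

How it is judged:
On the way, in this order (a step that is already met when the one before it is completed fails the run):
1. the lamp is hooked over the rail on the free end's side, its middle at least 50 mm from the middle of the scored lines (x of lamp_grip in the frame of rail_mark between -0.007 and 0.007 m and z of lamp_grip in the frame of rail_mark between 0.015 and 0.031 m and angle between the y axis of lamp_grip and the y axis of rail_mark, either way round below 0.25 rad and y of lamp_grip in the frame of rail_mark below -0.05 m), for 0.1 s.
2. the lamp, still hooked on the rail, slides along it towards the lines (x of lamp_grip in the frame of rail_mark between -0.007 and 0.007 m and z of lamp_grip in the frame of rail_mark between 0.015 and 0.031 m and angle between the y axis of lamp_grip and the y axis of rail_mark, either way round below 0.25 rad and y of lamp_grip in the frame of rail_mark between -0.045 and -0.018 m), for 0.02 s.
3. the lamp rests on the rail midway between the lines, let go (x of lamp_grip in the frame of rail_mark between -0.007 and 0.007 m and z of lamp_grip in the frame of rail_mark between 0.016 and 0.026 m and angle between the y axis of lamp_grip and the y axis of rail_mark, either way round below 0.25 rad and angle between lamp_grip's own z axis and vertical below 0.2 rad and x of light_bar in the frame of rail_mark below -0.03 m and y of lamp_grip in the frame of rail_mark between -0.012 and 0.012 m and contact force between lamp and the fingers below 0.05 N), for 0.2 s.
At the end, for the whole second after the job is handed in: Lamp hangs released on the rail, light bar towards the plate, within 12 mm of midway between the lines. Loupe held still in the gripper, touching nothing else: lens centre within 10 mm sideways of the needle hole and 6 mm of the pointer tip's height, tilt under 0.1 rad. Plate and pointer not moved (all of step 3 and z of lens in the frame of pointer_tip between -0.006 and 0.006 m and horizontal distance between lens and needle_hole below 0.01 m and angle between lens's own z axis and vertical below 0.1 rad and contact force between loupe and the fingers above 1 N and linear speed of loupe below 0.02 m/s and contact force between loupe and stand below 0.05 N and contact force between loupe and plate below 0.05 N and contact force between loupe and lamp below 0.05 N and contact force between loupe and screwdriver below 0.05 N and contact force between loupe and table below 0.05 N and distance of needle_hole from where it was at the start of the episode below 0.008 m and distance of pointer_tip from where it was at the start of the episode below 0.004 m); the arm keeps its last pose, push and grip.
It fails at once if the needle plate is shifted by more than 8 mm (distance of needle_hole from where it was at the start of the episode above 0.008 m).
It fails at once if the focus pointer is moved by more than 4 mm (distance of pointer_tip from where it was at the start of the episode above 0.004 m).
It fails at once if the loupe knocks against the plate (contact force between loupe and plate above 0.5 N).
It fails at once if the mug, spray bottle, tin, spool, pin dish or screwdriver is moved by more than 30 mm (distance of any of mug, spray_bottle, tin, spool, pin_dish, screwdriver from where it was at the start of the episode above 0.03 m).
It also fails if it takes over 67 s, if anything falls off the work surface, if the arm or the gripper's body presses on something with over 40 N, if the wrist force passes 120 N, or if a joint passes its speed limit or range.

## Working session

There is one attempt and no reset: what is moved stays moved. The work goes in short steps, Python scripts to look and compute and a tool call to move; the robot and the scene stay as the last step left them, time stands still between calls to the robot, and variables do not carry over. Pictures are saved under pics/ and viewed, about 8 in all and at most 12, crops included, and the job is handed in when it is done.

Besides the shell and the picture viewer there is one more tool, called by a JSON object that holds its "api" and its "payload", one argument or row to a line. apply_moves: Moves the arm, as the interface text tells. Its arguments: {"type":"object","properties":{"series":{"type":"array","items":{"type":"object","properties":{"x":{"type":"number"},"y":{"type":"number"},"z":{"type":"number"},"wx":{"type":"number"},"wy":{"type":"number"},"wz":{"type":"number"},"fingers":{"type":"number"}}}},"force":{"type":"number"}},"required":["series"]}

```bash
ls; mkdir -p pics; cat > h.py <<'E'
from plant import *
import numpy as np, cv2
from scipy.spatial.transform import Rotation as R
def snap(n,f=None):
    m=camera_model(n); p,d=snapshot(n)
    if f: np.savez(''+f,p=p,d=d,K=m['camera_matrix'],T=m['world_from_camera']); cv2.imwrite('pics/'+f+'.png',p[:,:,::-1])
    return p,d,np.array(m['camera_matrix']),np.array(m['world_from_camera'])
def load(f):
    z=np.load(''+f+'.npz'); return z['p'],z['d'],z['K'],z['T']
def cloud(d,K,T):
    v,u=np.mgrid[:d.shape[0],:d.shape[1]]
    c=np.stack([(u-K[0,2])/K[0,0]*d,-(v-K[1,2])/K[1,1]*d,-d],-1)
    return c@T[:3,:3].T+T[:3,3]
def plane(u,v,z,K,T):
    r=T[:3,:3]@np.array([(u-K[0,2])/K[0,0],-(v-K[1,2])/K[1,1],-1]); o=T[:3,3]
    return o+r*(z-o[2])/r[2]
def go(pos,zaxis_yaw=None):
    # needed shift (units) in tool axes; target yaw of tool x
    s=get_state(); r=R.from_quat(s['eef_rot']); t=(np.array(pos)-s['tool_pos'])
    print('units',np.round(r.inv().apply(t)/.8,4))
    if zaxis_yaw is not None:
        c,si=np.cos(zaxis_yaw),np.sin(zaxis_yaw)
        M=np.array([[c,si,0],[si,-c,0],[0,0,-1]])
        print('rot',np.round((r.inv()*R.from_matrix(M)).as_rotvec()/np.pi,4))
E
python3 - <<'E'
from h import *
s=get_state(); print(s['tool_pos'],s['eef_rot'],s['clock'])
for n in('scene','top','wrist'):
    p,d,K,T=snap(n,n+'0'); print(n,T[:3,3],K[0,0],(d>0).mean())
a=[cv2.imread(f'pics/{n}0.png') for n in('scene','top')]
E
```

```text
pics
[ 0.26240234 -0.56656359  0.23791521] [ 8.42722299e-01 -5.38347743e-01 -7.97111909e-04 -4.47030260e-04] 0.0
scene [1.18570949 0.03381699 0.99355385] 404.1168343229624 0.9959296875
top [0.4052853 0.0059091 1.0500369] 407.883409152369 0.99606640625
wrist [ 0.33036206 -0.53438849  0.38372807] 298.3785551172378 0.99601171875
```

View pics/top0.png

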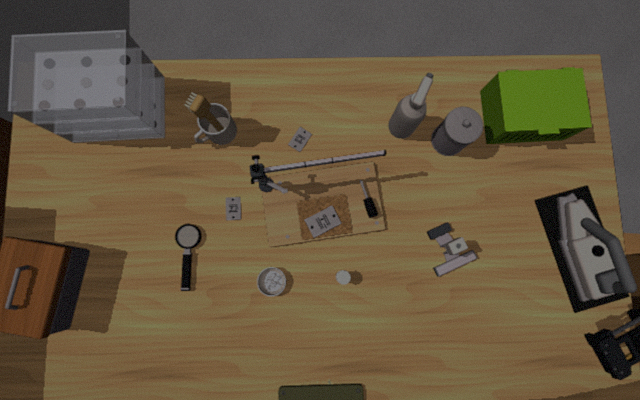

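View pics/scene0.png

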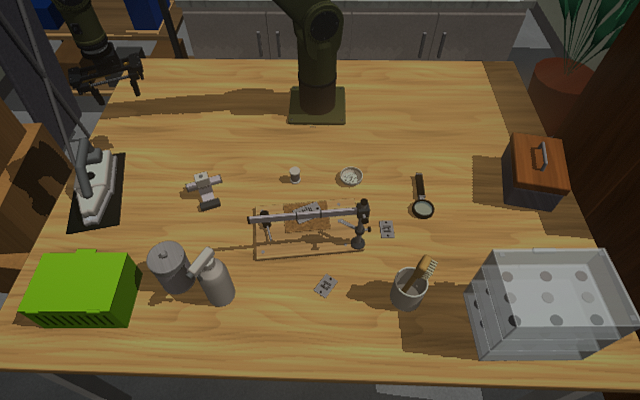

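The top view shows three plates: (323,220) on the cork, (300,139) and (233,208) loose on the table. The first fits, being the largest and on the pad. The lamp is at (455,250), the loupe lens at (188,237), and the rail runs from (265,170) to (385,153).

```bash
python3 - <<'E'
from h import *
p,d,K,T=load('top0'); C=cloud(d,K,T)
def box(u0,u1,v0,v1,zl,zh,name):
    m=np.zeros(d.shape,bool); m[v0:v1,u0:u1]=1; m&=(C[...,2]>zl)&(C[...,2]<zh)
    P=C[m]
    if len(P)<4: print(name,'few');return
    q=P[:,:2]-P[:,:2].mean(0); w,V=np.linalg.eigh(q.T@q)
    (c,sz,a)=cv2.minAreaRect((P[:,:2]*1000).astype(np.float32))
    print(name,len(P),'mean',P.mean(0).round(4),'rect c',np.round(c,1),np.round(sz,1),round(a,1),'axis',np.round(np.degrees(np.arctan2(V[1,1],V[0,1])),1),'zmed',np.median(P[:,2]).round(4))
    return P
box(430,480,220,280,.085,.12,'housing')
box(425,485,215,285,.01,.03,'lampbars')
box(430,480,248,285,.01,.03,'lightbar')
box(425,455,215,242,.01,.03,'cw')
box(268,395,140,185,.172,.2,'rail')
box(300,345,200,240,.0205,.03,'plate')
box(283,298,180,198,.05,.12,'pointer?')
box(170,210,215,255,.008,.03,'lens')
box(175,200,251,300,.008,.03,'handle')
box(255,300,150,190,.19,.25,'column')
box(250,400,150,250,.008,.0165,'board')
print('board z',C[232,280],C[170,350])
crop=cv2.resize(p[130:260,225:405,::-1],None,fx=4.4,fy=4.4,interpolation=cv2.INTER_CUBIC); crop=cv2.convertScaleAbs(crop,alpha=1.5); cv2.imwrite('pics/c1.png',crop)
E
```

```text
housing 220 mean [ 0.4297 -0.3298  0.0913] rect c [ 429.4 -330.4] [30.2 40.4] 24.4 axis 111.0 zmed 0.0913
lampbars 808 mean [ 0.4202 -0.3337  0.016 ] rect c [ 429.4 -330.7] [114.  111.1] 22.9 axis -156.6 zmed 0.0161
lightbar 475 mean [ 0.3902 -0.3463  0.0159] rect c [ 400.  -343.1] [ 50.4 111.1] 22.9 axis 111.8 zmed 0.016
cw 310 mean [ 0.465  -0.3158  0.0158] rect c [ 461.  -316.8] [45.6 59.3] 22.0 axis 101.9 zmed 0.016
rail 567 mean [ 0.618  -0.024   0.1818] rect c [618.9 -24.1] [  9.1 262. ] 7.5 axis 97.5 zmed 0.1827
plate 356 mean [ 0.5022 -0.0171  0.022 ] rect c [513.4 -16.9] [ 96.7 108.7] 10.3 axis 117.6 zmed 0.0218
pointer? 23 mean [0.5704 0.076  0.0825] rect c [569.9  75.4] [ 9.8 11.7] 88.3 axis 140.4 zmed 0.0823
lens 542 mean [0.4676 0.3267 0.0123] rect c [465.8 323. ] [75.7 62.7] 29.7 axis -177.5 zmed 0.0119
handle 348 mean [0.3839 0.3274 0.0161] rect c [384.6 329. ] [21.6 95.9] 88.7 axis 178.4 zmed 0.0163
column 45 mean [0.597  0.1245 0.2063] rect c [597.  123.9] [14.8 21.7] 89.8 axis 169.3 zmed 0.2103
board 5962 mean [ 0.5514 -0.0131  0.0134] rect c [547.2 -13.8] [180.5 302.1] 7.5 axis 101.6 zmed 0.0135
board z [0.47494908 0.09397104 0.01415943] [ 0.6321617  -0.08885731  0.01297747]
```

View pics/c1.png

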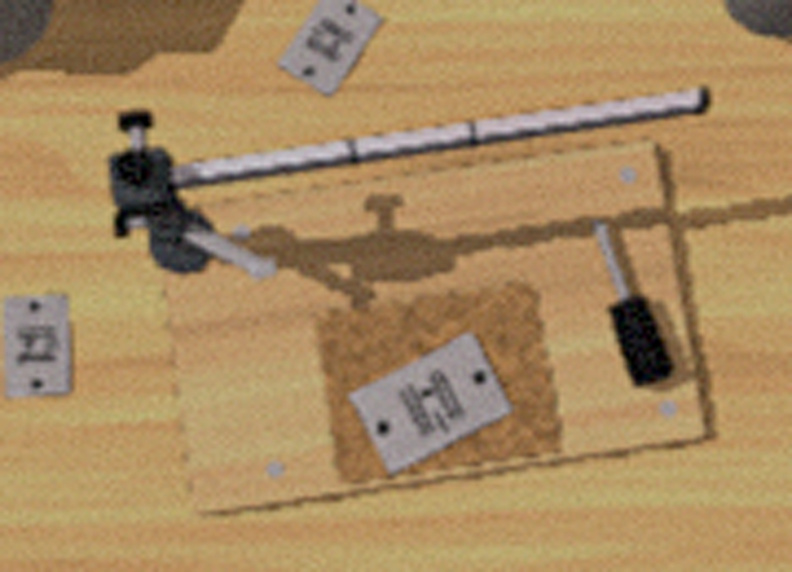

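The crop confirms the large plate on the cork, at crop (430,402). It also shows the scored lines at (352,152) and (474,130), the free end at (703,98) and the pointer tip at (265,268).

```bash
python3 - <<'E'
from h import *
p,d,K,T=load('top0'); C=cloud(d,K,T)
f=lambda u,v:(225+u/4.4,130+v/4.4)
yaw=np.radians(7.5); c,s=np.cos(yaw),np.sin(yaw)
A=plane(*f(352,152),.185,K,T);B=plane(*f(474,130),.185,K,T);E=plane(*f(706,97),.185,K,T)
M=(A+B)/2; print('mark',M,np.linalg.norm(A-B),'end',E,np.linalg.norm(E-M))
S=np.array([.5472,-.0138]); Rm=np.array([[c,-s],[s,c]])
loc=lambda P:Rm.T@(np.array(P)[:2]-S)
print('mark in stand',loc(M),'end',loc(E))
print('tip',plane(*f(270,270),.082,K,T))
# rail line from depth
m=(C[...,2]>.178)&(C[...,2]<.19); m[:140]=0;m[185:]=0;m[:,:275]=0;m[:,395:]=0
print('rail fit x at stand', np.median([loc(P)[0] for P in C[m]]))
vx,vy,x0,y0=cv2.fitLine(C[m][:,:2].astype(np.float32),cv2.DIST_HUBER,0,.01,.01).ravel();print('rail ang',np.degrees(np.arctan2(vy,vx)))
# plate
h=cv2.cvtColor(p,cv2.COLOR_RGB2HSV); g=np.zeros(d.shape,np.uint8); g[200:242,298:346]=((h[200:242,298:346,1]<60)&(h[200:242,298:346,2]>60))*255
g=cv2.morphologyEx(g,cv2.MORPH_CLOSE,np.ones((7,7)))
k=max(cv2.findContours(g,0,2)[0],key=cv2.contourArea)
P=np.array([plane(*q[0],.022,K,T)[:2]*1000 for q in k],np.float32); print('plate',cv2.minAreaRect(P))
for n,(a,b,cc,dd,zl) in dict(bottle=(385,440,70,140,.05),tin=(430,485,100,160,.05),screw=(350,385,175,220,.022)).items():
    mm=np.zeros(d.shape,bool);mm[cc:dd,a:b]=1;mm&=C[...,2]>zl;print(n,C[mm].min(0).round(3),C[mm].max(0).round(3))
print('lamp:');go([.4296,-.3302,.16],np.radians(23))
go([.4296,-.3302,.059],np.radians(23))
E
```

```text
mark [ 0.6134413  -0.00605082  0.185     ] 0.061264331356669796 end [ 0.63313313 -0.15204559  0.185     ] 0.14731681279481362
mark in stand [ 0.06668606 -0.00096334] end [ 0.06715329 -0.14827941]
tip [0.56757468 0.07216408 0.082     ]
rail fit x at stand 0.0692785733370989
rail ang -82.54847
plate ((499.51116943359375, -14.5892333984375), (52.80767822265625, 80.4520263671875), 26.976476669311523)
bottle [ 0.405 -0.316  0.05 ] [0.808 0.006 1.05 ]
tin [ 0.405 -0.4    0.05 ] [0.76  0.006 1.05 ]
screw [ 0.405 -0.154  0.022] [0.603 0.006 1.05 ]
lamp:
units [-0.1803 -0.3139  0.0979]
rot [-3.000e-04  4.000e-04 -4.897e-01]
units [-0.1801 -0.3139  0.2241]
rot [-3.000e-04  4.000e-04 -4.897e-01]
```

{"api": "apply_moves", "payload": {
  "series": [
    {"x":-0.036,"y":-0.0628,"fingers":0.5},
    {"x":-0.036,"y":-0.0628},
    {"x":-0.036,"y":-0.0628},
    {"x":-0.036,"y":-0.0628},
    {"x":-0.036,"y":-0.0628},
    {"wz":-0.058},
    {"wz":-0.058},
    {"wz":-0.058}
  ],
  "force": 30
}}

```text
schema error: expected keys x, y, z, wx, wy, wz, fingers
```

{"api": "apply_moves", "payload": {
  "series": [
    {"wz":-0.058},
    {"wz":-0.058},
    {"wz":-0.058},
    {"wz":-0.058},
    {"wz":-0.058},
    {"wz":-0.025},
    {}
  ]
}}

```text
schema error: expected keys x, y, z, wx, wy, wz, fingers
```

```bash
python3 - <<'E'
from h import *
s=get_state();print(s['tool_pos'],s['opening'],s['clock'],s['contact_force'])
p,d,K,T=snap('wrist','w1'); C=cloud(d,K,T)
m=(C[...,2]>.085)&(C[...,2]<.1)&(np.hypot(C[...,0]-.43,C[...,1]+.33)<.06)
P=C[m]; print(len(P),P.mean(0),cv2.minAreaRect((P[:,:2]*1000).astype(np.float32)))
go([.4296,-.3302,.059],np.radians(23))
E
```

```text
[ 0.2624427  -0.5666993   0.23812933] 1.0007486812872097 0.15 [ 0.86593978 -0.48718755  0.12283765]
0 [nan nan nan] ((0.0, 0.0), (0.0, 0.0), 0.0)
units [-0.1803 -0.3138  0.2242]
rot [-2.000e-04  3.000e-04 -4.897e-01]<stdin>:5: RuntimeWarning: Mean of empty slice.
  ret = um.true_divide(
```

View pics/w1.png

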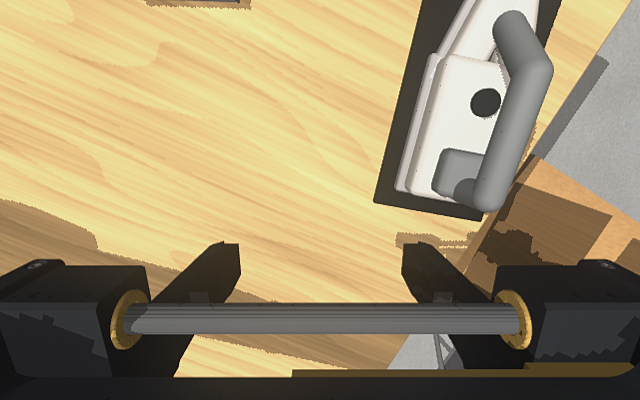

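The move was refused: every row needs all seven keys. This wrist picture is just the start view, with the sewing machine at the upper right.

{"api": "apply_moves", "payload": {
  "series": [
    {"x":-0.036,"y":-0.0628,"z":0,"wx":0,"wy":0,"wz":0,"fingers":0.5},
    {"x":-0.036,"y":-0.0628,"z":0,"wx":0,"wy":0,"wz":0,"fingers":0.5},
    {"x":-0.036,"y":-0.0628,"z":0,"wx":0,"wy":0,"wz":0,"fingers":0.5},
    {"x":-0.036,"y":-0.0628,"z":0,"wx":0,"wy":0,"wz":0,"fingers":0.5},
    {"x":-0.036,"y":-0.0628,"z":0,"wx":0,"wy":0,"wz":0,"fingers":0.5},
    {"x":0,"y":0,"z":0,"wx":0,"wy":0,"wz":-0.058,"fingers":0.5},
    {"x":0,"y":0,"z":0,"wx":0,"wy":0,"wz":-0.058,"fingers":0.5},
    {"x":0,"y":0,"z":0,"wx":0,"wy":0,"wz":-0.058,"fingers":0.5}
  ],
  "force": 30
}}

```text
clock: 1.2
tool_pos: [0.4368, -0.3221, 0.2366]
eef_rot: [0.958, -0.288, -0.0, -0.0]
contact_force: [-0.4, -0.6, -0.8]
opening: 0.751
```

{"api": "apply_moves", "payload": {
  "series": [
    {"x":0,"y":0,"z":0,"wx":0,"wy":0,"wz":-0.058,"fingers":0.5},
    {"x":0,"y":0,"z":0,"wx":0,"wy":0,"wz":-0.058,"fingers":0.5},
    {"x":0,"y":0,"z":0,"wx":0,"wy":0,"wz":-0.058,"fingers":0.5},
    {"x":0,"y":0,"z":0,"wx":0,"wy":0,"wz":-0.058,"fingers":0.5},
    {"x":0,"y":0,"z":0,"wx":0,"wy":0,"wz":-0.058,"fingers":0.5},
    {"x":0,"y":0,"z":0,"wx":0,"wy":0,"wz":-0.025,"fingers":0.5},
    {"x":0,"y":0,"z":0,"wx":0,"wy":0,"wz":0,"fingers":0.5}
  ]
}}

```text
clock: 2.08
tool_pos: [0.4357, -0.3221, 0.2357]
eef_rot: [0.977, 0.214, -0.001, -0.001]
contact_force: [-1.2, -1.6, -0.0]
opening: 0.748
```

```bash
python3 - <<'E'
from h import *
s=get_state();print(s['tool_pos'],s['opening'],s['clock'],s['contact_force'])
p,d,K,T=snap('wrist','w2'); C=cloud(d,K,T)
m=(C[...,2]>.085)&(C[...,2]<.1)&(np.hypot(C[...,0]-.43,C[...,1]+.33)<.06)
P=C[m]; print(len(P))
if len(P)>9: print(P.mean(0),cv2.minAreaRect((P[:,:2]*1000).astype(np.float32)))
go([.4296,-.3302,.059],np.radians(23))
E
```

```text
[ 0.43570124 -0.32211746  0.23567174] 0.7482173996919367 2.075 [-1.21336477 -1.62164577 -0.0394647 ]
1152
[ 0.42748537 -0.3283731   0.09234576] ((427.9580993652344, -329.5149230957031), (30.108257293701172, 40.029659271240234), 22.879302978515625)
units [-0.0108  0.0065  0.2208]
rot [-0.0007  0.0005  0.0094]
```

{"api": "apply_moves", "payload": {
  "series": [
    {"x":-0.0117,"y":0.0055,"z":0.02,"wx":0,"wy":0,"wz":0.009,"fingers":0.5},
    {"x":0,"y":0,"z":0.06,"wx":0,"wy":0,"wz":0,"fingers":0.5},
    {"x":0,"y":0,"z":0.06,"wx":0,"wy":0,"wz":0,"fingers":0.5},
    {"x":0,"y":0,"z":0.05,"wx":0,"wy":0,"wz":0,"fingers":0.5},
    {"x":0,"y":0,"z":0.02,"wx":0,"wy":0,"wz":0,"fingers":0.5}
  ]
}}

```text
clock: 2.75
tool_pos: [0.4314, -0.3323, 0.0651]
eef_rot: [0.981, 0.195, 0.001, 0.002]
contact_force: [-0.3, -0.1, 0.4]
opening: 0.747
```

```bash
python3 - <<'E'
from h import *
s=get_state();print(s['tool_pos'],s['contact_force']);go([.4288,-.3298,.059],np.radians(22.9))
E
```

```text
[ 0.43137008 -0.33229404  0.06509245] [-0.25372217 -0.14427578  0.40131994]
units [-0.0018 -0.0041  0.0076]
rot [ 0.0015 -0.0005 -0.0023]
```

{"api": "apply_moves", "payload": {
  "series": [
    {"x":-0.0018,"y":-0.004,"z":0.0076,"wx":0.0015,"wy":0,"wz":-0.002,"fingers":0.5},
    {"x":0,"y":0,"z":0,"wx":0,"wy":0,"wz":0,"fingers":-1},
    {"x":0,"y":0,"z":0,"wx":0,"wy":0,"wz":0,"fingers":-1},
    {"x":0,"y":0,"z":0,"wx":0,"wy":0,"wz":0,"fingers":-1},
    {"x":0,"y":0,"z":0,"wx":0,"wy":0,"wz":0,"fingers":-1},
    {"x":0,"y":0,"z":-0.03,"wx":0,"wy":0,"wz":0,"fingers":-1},
    {"x":0,"y":0,"z":-0.05,"wx":0,"wy":0,"wz":0,"fingers":-1},
    {"x":0,"y":0,"z":0,"wx":0,"wy":0,"wz":0,"fingers":-1}
  ]
}}

```text
clock: 3.75
tool_pos: [0.4289, -0.3303, 0.1256]
eef_rot: [0.98, 0.197, 0.001, 0.0]
contact_force: [-0.6, 0.6, -2.4]
opening: 0.341
```

```bash
python3 - <<'E'
from h import *
s=get_state();print(s['tool_pos'],s['contact_force'],s['opening'])
# above rail at y=-90 rel mark, yaw 7.5
go([.615+.09*.1305,-.005-.09*.9914,.27],np.radians(7.5))
E
```

```text
[ 0.42888497 -0.33027682  0.1255506 ] [-0.57929801  0.56413463 -2.44283756] 0.3405387982765854
units [ 0.3424 -0.1765 -0.1802]
rot [ 0.0002 -0.0006  0.0845]
```

{"api": "apply_moves", "payload": {
  "series": [
    {"x":0,"y":0,"z":-0.06,"wx":0,"wy":0,"wz":0.03,"fingers":-1},
    {"x":0,"y":0,"z":-0.06,"wx":0,"wy":0,"wz":0.03,"fingers":-1},
    {"x":0,"y":0,"z":-0.06,"wx":0,"wy":0,"wz":0.0245,"fingers":-1},
    {"x":0,"y":0,"z":-0.02,"wx":0,"wy":0,"wz":0,"fingers":-1},
    {"x":0,"y":0,"z":0,"wx":0,"wy":0,"wz":0,"fingers":-1}
  ]
}}

```text
clock: 4.38
tool_pos: [0.4252, -0.3304, 0.2846]
eef_rot: [0.998, 0.06, -0.004, -0.002]
contact_force: [-0.3, 0.6, -2.7]
opening: 0.339
```

```bash
python3 - <<'E'
from h import *
s=get_state();print(s['tool_pos'],s['contact_force'],s['opening'])
go([.615+.09*.1305,-.005-.09*.9914,.28],np.radians(7.5))
E
```

```text
[ 0.42520485 -0.33036673  0.28455489] [-0.30932071  0.62483361 -2.70314858] 0.3388486543746307
units [ 0.2856 -0.2628  0.005 ]
rot [-0.0015  0.0022 -0.0034]
```

{"api": "apply_moves", "payload": {
  "series": [
    {"x":0.0476,"y":-0.0438,"z":0,"wx":0,"wy":0,"wz":0,"fingers":-1},
    {"x":0.0476,"y":-0.0438,"z":0,"wx":0,"wy":0,"wz":0,"fingers":-1},
    {"x":0.0476,"y":-0.0438,"z":0,"wx":0,"wy":0,"wz":0,"fingers":-1},
    {"x":0.0476,"y":-0.0438,"z":0,"wx":0,"wy":0,"wz":0,"fingers":-1},
    {"x":0.0476,"y":-0.0438,"z":0,"wx":0,"wy":0,"wz":0,"fingers":-1},
    {"x":0.04,"y":-0.035,"z":0,"wx":0,"wy":0,"wz":0,"fingers":-1},
    {"x":0,"y":0,"z":0,"wx":0,"wy":0,"wz":0,"fingers":-1},
    {"x":0,"y":0,"z":0,"wx":0,"wy":0,"wz":0,"fingers":-1}
  ]
}}

```text
clock: 5.38
tool_pos: [0.6192, -0.0991, 0.2629]
eef_rot: [0.998, 0.057, -0.018, -0.003]
contact_force: [-0.1, -0.5, -2.8]
opening: 0.338
```

```bash
python3 - <<'E'
from h import *
s=get_state();print(s['tool_pos'],s['contact_force'],s['opening'])
go([.615+.09*.1305,-.005-.09*.9914,.28],np.radians(7.5))
p,d,K,T=snap('wrist','w3'); snap('scene','s3');snap('top','t3')
C=cloud(d,K,T)
m=(C[...,2]>.178)&(C[...,2]<.192); P=C[m]; print(len(P))
if len(P): print(P.min(0),P.max(0),cv2.fitLine(P[:,:2].astype(np.float32),cv2.DIST_HUBER,0,.01,.01).ravel())
E
```

```text
[ 0.61915715 -0.0990977   0.26290077] [-0.09616584 -0.54403209 -2.77080373] 0.3381405361215018
units [ 0.0094 -0.0052 -0.0217]
rot [-0.0029  0.0112 -0.0052]
2285
[ 0.60470611 -0.08952568  0.17978149] [0.63018603 0.04853389 0.18749662] [ 0.12795281 -0.9917803   0.6167184  -0.01458793]
```

View pics/w3.png

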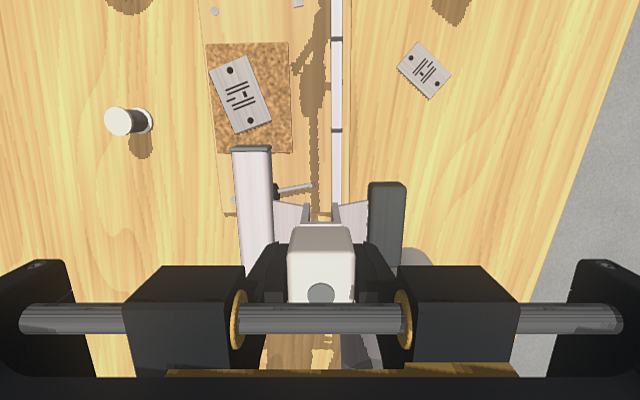

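The wrist view shows the held lamp over the rail, with the scored lines at (336,39) and (336,130). The large plate is at (240,93), and its slots can be resolved.

```bash
python3 - <<'E'
from h import *
p,d,K,T=load('w3'); C=cloud(d,K,T)
A=plane(336,39,.185,K,T);B=plane(336,130,.185,K,T);print(A,B,(A+B)/2,np.linalg.norm(A-B))
m=(C[...,2]>.183)&(C[...,2]<.19); P=C[m]; print(len(P),cv2.fitLine(P[:,:2].astype(np.float32),cv2.DIST_HUBER,0,.01,.01).ravel(),np.median(P[:,2]))
# lamp housing top relative to tool
m=(C[...,2]>.285)&(C[...,2]<.32)&(np.hypot(C[...,0]-.62,C[...,1]+.09)<.05); P=C[m];print('housing top',P.mean(0),P[:,2].max(),cv2.minAreaRect((P[:,:2]*1000).astype(np.float32)))
c=p[45:140,195:285,::-1]; cv2.imwrite('pics/c2.png',cv2.resize(c,None,fx=6,fy=6,interpolation=cv2.INTER_CUBIC))
go([.6155+.09*.1285,-.005-.09*.9917,.255],np.radians(7.4))
E
```

```text
[0.61157726 0.02521976 0.185     ] [ 0.61916715 -0.03378877  0.185     ] [ 0.61537221 -0.0042845   0.185     ] 0.05949464330644632
2260 [ 0.12797292 -0.99177766  0.6167309  -0.01474285] 0.18462630393284216
housing top [ 0.61808685 -0.08965322  0.29763532] 0.3199419896735355 ((618.598876953125, -93.90435791015625), (62.36669158935547, 31.72276496887207), 6.061337471008301)
units [ 0.0106 -0.0053  0.0113]
rot [-0.0029  0.0106 -0.005 ]
```

View pics/c2.png

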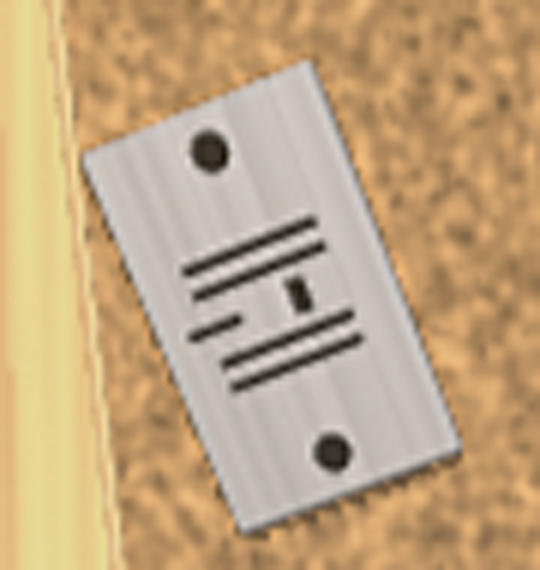

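The crop shows the needle hole at (299,295), between the slots on the plate's right (+x) half; that is full pixel (244.8,94.2).

{"api": "apply_moves", "payload": {
  "series": [
    {"x":0.0106,"y":-0.0053,"z":0,"wx":-0.003,"wy":0.0106,"wz":-0.005,"fingers":-1},
    {"x":0,"y":0,"z":0,"wx":0,"wy":0,"wz":0,"fingers":-1},
    {"x":0,"y":0,"z":0,"wx":0,"wy":0,"wz":0,"fingers":-1}
  ]
}}

```text
clock: 5.9
tool_pos: [0.6259, -0.0986, 0.264]
eef_rot: [0.998, 0.062, -0.0, 0.001]
contact_force: [-0.3, -0.6, -2.2]
opening: 0.341
```

```bash
python3 - <<'E'
from h import *
p,d,K,T=load('w3');print('hole',plane(244.8,94.2,.022,K,T),'centre',plane(195+45,45+297/6,.022,K,T))
s=get_state();print(s['tool_pos'],s['contact_force'])
go([.6155+.09*.1285,-.0045-.09*.9917,.189],np.radians(7.4))
E
```

```text
hole [ 0.50540298 -0.01136069  0.022     ] centre [ 0.49948166 -0.01237092  0.022     ]
[ 0.62586454 -0.09857523  0.26403611] [-0.33573203 -0.61733673 -2.23916967]
units [ 0.0023 -0.0061  0.0938]
rot [ 0.0009  0.0003 -0.0017]
```

{"api": "apply_moves", "payload": {
  "series": [
    {"x":0.0023,"y":-0.005,"z":0,"wx":0.0009,"wy":0,"wz":-0.0017,"fingers":-1},
    {"x":0,"y":0,"z":0.015,"wx":0,"wy":0,"wz":0,"fingers":-1},
    {"x":0,"y":0,"z":0.015,"wx":0,"wy":0,"wz":0,"fingers":-1},
    {"x":0,"y":0,"z":0,"wx":0,"wy":0,"wz":0,"fingers":-1}
  ]
}}

```text
clock: 6.4
tool_pos: [0.6265, -0.0952, 0.2377]
eef_rot: [0.998, 0.064, -0.002, 0.0]
contact_force: [-0.1, 0.1, -2.0]
opening: 0.341
```

```bash
python3 - <<'E'
from h import *
s=get_state();print(s['tool_pos'],s['contact_force'])
go([.6155+.09*.1285,-.0045-.09*.9917,.189],np.radians(7.4))
p,d,K,T=snap('wrist','w4'); 
cv2.imwrite('pics/c3.png',cv2.resize(p[130:320,200:450,::-1],None,fx=3,fy=3,interpolation=cv2.INTER_CUBIC))
E
```

```text
[ 0.62650742 -0.09520802  0.23772441] [-0.07664932  0.12269958 -2.00439416]
units [ 0.0011 -0.0017  0.0609]
rot [-0.      0.001  -0.0004]
```

View pics/c3.png

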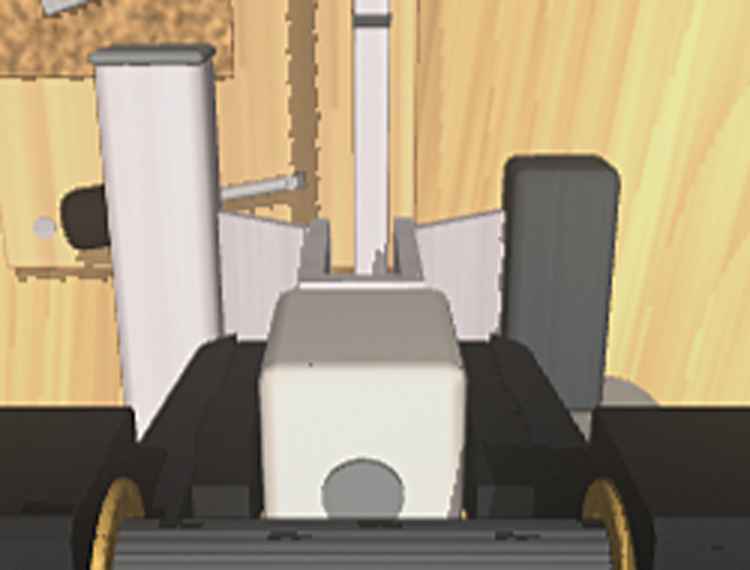

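Rail edges are at 355–390 between cheeks at 327 and 397, so the lamp needs about 1.5 mm more in +x.

{"api": "apply_moves", "payload": {
  "series": [
    {"x":0.0018,"y":0,"z":0,"wx":0,"wy":0.001,"wz":0,"fingers":-1},
    {"x":0,"y":0,"z":0.01,"wx":0,"wy":0,"wz":0,"fingers":-1},
    {"x":0,"y":0,"z":0.015,"wx":0,"wy":0,"wz":0,"fingers":-1}
  ]
}}

```text
clock: 6.82
tool_pos: [0.6296, -0.0948, 0.2186]
eef_rot: [0.998, 0.064, 0.002, 0.0]
contact_force: [-0.3, -0.4, -2.9]
opening: 0.337
```

```bash
python3 - <<'E'
from h import *
s=get_state();print(s['tool_pos'],s['contact_force'],s['moment'])
go([.6155+.09*.1285,-.0045-.09*.9917,.189],np.radians(7.4))
E
```

```text
[ 0.62963132 -0.09484642  0.21861401] [-0.25650197 -0.3972161  -2.89391089] [-0.10030403 -0.12940335  0.01523243]
units [-0.0032 -0.0018  0.037 ]
rot [ 0.0002 -0.0015 -0.0005]
```

{"api": "apply_moves", "payload": {
  "series": [
    {"x":-0.0025,"y":0,"z":0.005,"wx":0,"wy":-0.0015,"wz":0,"fingers":-1},
    {"x":0,"y":0,"z":0.01,"wx":0,"wy":0,"wz":0,"fingers":-1},
    {"x":0,"y":0,"z":0.01,"wx":0,"wy":0,"wz":0,"fingers":-1},
    {"x":0,"y":0,"z":0.005,"wx":0,"wy":0,"wz":0,"fingers":-1}
  ]
}}

```text
clock: 7.32
tool_pos: [0.6267, -0.0952, 0.1916]
eef_rot: [0.998, 0.064, -0.001, 0.0]
contact_force: [-0.3, -0.1, -1.0]
opening: 0.336
```

```bash
python3 - <<'E'
from h import *
s=get_state();print(s['tool_pos'],s['contact_force'],s['moment'])
go([.6155+.09*.1285,-.0045-.09*.9917,.189],np.radians(7.4))
E
```

```text
[ 0.62667868 -0.09522758  0.19158426] [-0.27740095 -0.08703249 -0.96665635] [-0.04835849 -0.11615216 -0.00017292]
units [ 0.0007 -0.0018  0.0032]
rot [ 0.0001  0.0009 -0.0004]
```

{"api": "apply_moves", "payload": {
  "series": [
    {"x":0.0005,"y":-0.012,"z":0,"wx":0,"wy":0,"wz":0,"fingers":-1},
    {"x":0,"y":-0.012,"z":0,"wx":0,"wy":0,"wz":0,"fingers":-1},
    {"x":0,"y":-0.012,"z":0,"wx":0,"wy":0,"wz":0,"fingers":-1},
    {"x":0,"y":-0.012,"z":0,"wx":0,"wy":0,"wz":0,"fingers":-1},
    {"x":0,"y":0,"z":0,"wx":0,"wy":0,"wz":0,"fingers":-1}
  ]
}}

```text
clock: 7.95
tool_pos: [0.6222, -0.0524, 0.1923]
eef_rot: [0.998, 0.065, -0.001, -0.001]
contact_force: [0.7, 0.4, -1.9]
opening: 0.339
```

```bash
python3 - <<'E'
from h import *
s=get_state();print(s['tool_pos'],s['contact_force'],s['moment'],s['opening'])
go([.6155,-.0045,.190],np.radians(7.4))
E
```

```text
[ 0.62223703 -0.05238877  0.19227282] [ 0.65638631  0.4013396  -1.86008656] [-0.00461586 -0.13624139  0.04385813] 0.33915967517106005
units [-0.0006 -0.0604  0.0029]
rot [-0.0004  0.0004  0.0003]
```

{"api": "apply_moves", "payload": {
  "series": [
    {"x":0,"y":-0.012,"z":0,"wx":0,"wy":0,"wz":0,"fingers":-1},
    {"x":0,"y":-0.012,"z":0,"wx":0,"wy":0,"wz":0,"fingers":-1},
    {"x":0,"y":-0.012,"z":0,"wx":0,"wy":0,"wz":0,"fingers":-1},
    {"x":0,"y":-0.012,"z":0,"wx":0,"wy":0,"wz":0,"fingers":-1},
    {"x":0,"y":-0.012,"z":0,"wx":0,"wy":0,"wz":0,"fingers":-1},
    {"x":0,"y":0,"z":0,"wx":0,"wy":0,"wz":0,"fingers":-1}
  ]
}}

```text
clock: 8.7
tool_pos: [0.6156, -0.0013, 0.1924]
eef_rot: [0.998, 0.065, -0.001, -0.001]
contact_force: [0.7, 0.2, -2.6]
opening: 0.338
```

```bash
python3 - <<'E'
from h import *
s=get_state();print(s['tool_pos'],s['contact_force'],s['moment'],s['opening'])
go([.6155,-.0045,.188],np.radians(7.4))
p,d,K,T=snap('wrist','w5')
cv2.imwrite('pics/c4.png',cv2.resize(p[60:380,150:500,::-1],None,fx=1.7,fy=1.7))
snap('top','t5')
E
```

```text
[ 0.61564473 -0.00126073  0.19241874] [ 0.68686704  0.23477774 -2.61833475] [-0.07464441 -0.09506649 -0.01361328] 0.3379236383941477
units [-0.0007  0.004   0.0055]
rot [-0.0004  0.0003  0.0003]
```

View pics/c4.png

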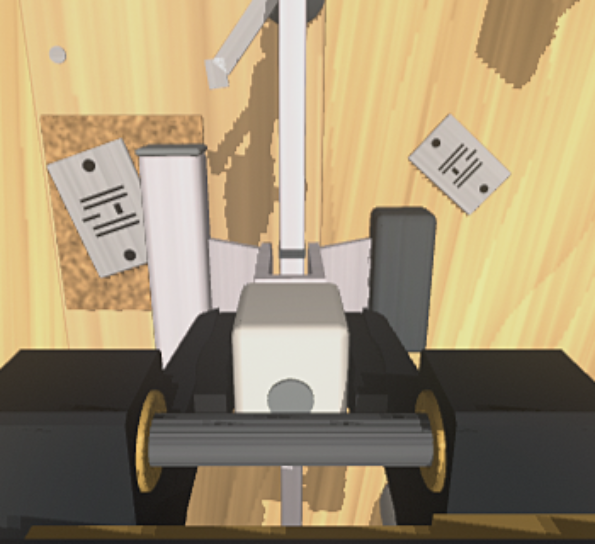

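The lamp straddles the rail, with the far scored line just past the saddle's end at (292,250), as it should be. I'll shift it 3 mm back, lower it to contact and release.

{"api": "apply_moves", "payload": {
  "series": [
    {"x":-0.0004,"y":0.004,"z":0.003,"wx":0,"wy":0,"wz":0,"fingers":-1},
    {"x":0,"y":0,"z":0.003,"wx":0,"wy":0,"wz":0,"fingers":-1},
    {"x":0,"y":0,"z":0,"wx":0,"wy":0,"wz":0,"fingers":-1}
  ]
}}

```text
clock: 9.18
tool_pos: [0.6164, -0.007, 0.1906]
eef_rot: [0.998, 0.063, 0.0, 0.0]
contact_force: [0.1, -0.8, -1.5]
opening: 0.337
```

```bash
python3 - <<'E'
from h import *
s=get_state();print(s['tool_pos'],s['contact_force'],s['moment'],s['opening'])
go([.6155,-.0045,.188],np.radians(7.4))
E
```

```text
[ 0.61636895 -0.00697381  0.1905902 ] [ 0.06492205 -0.83548794 -1.45468222] [-0.03380389 -0.0876546   0.03636746] 0.33650804194011324
units [-0.0007 -0.0032  0.0032]
rot [ 0.0002 -0.0003 -0.001 ]
```

{"api": "apply_moves", "payload": {
  "series": [
    {"x":-0.0005,"y":-0.002,"z":0.003,"wx":0,"wy":0,"wz":0,"fingers":-1},
    {"x":0,"y":0,"z":0.003,"wx":0,"wy":0,"wz":0,"fingers":-1},
    {"x":0,"y":0,"z":0,"wx":0,"wy":0,"wz":0,"fingers":-0.2},
    {"x":0,"y":0,"z":0,"wx":0,"wy":0,"wz":0,"fingers":0.1},
    {"x":0,"y":0,"z":0,"wx":0,"wy":0,"wz":0,"fingers":0.3},
    {"x":0,"y":0,"z":0,"wx":0,"wy":0,"wz":0,"fingers":0.3}
  ]
}}

```text
clock: 9.93
tool_pos: [0.617, -0.0085, 0.1896]
eef_rot: [0.998, 0.061, 0.002, 0.002]
contact_force: [-0.4, 0.6, -0.1]
opening: 0.647
```

```bash
python3 - <<'E'
from h import *
s=get_state();print(s['tool_pos'],s['contact_force'],s['moment'],s['opening'])
E
```

```text
[ 0.61704677 -0.00846382  0.18962967] [-0.39426812  0.56987423 -0.07238645] [-0.02676425 -0.11382175  0.02470855] 0.6470261762862642
```

{"api": "apply_moves", "payload": {
  "series": [
    {"x":0,"y":0,"z":-0.02,"wx":0,"wy":0,"wz":0,"fingers":0.3},
    {"x":0,"y":0,"z":-0.03,"wx":0,"wy":0,"wz":0,"fingers":0.3},
    {"x":0,"y":0,"z":-0.05,"wx":0,"wy":0,"wz":0,"fingers":0.3},
    {"x":0,"y":0,"z":-0.05,"wx":0,"wy":0,"wz":0,"fingers":0.3},
    {"x":0,"y":0,"z":0,"wx":0,"wy":0,"wz":0,"fingers":0.3},
    {"x":0,"y":0,"z":0,"wx":0,"wy":0,"wz":0,"fingers":0.3}
  ]
}}

```text
clock: 10.68
tool_pos: [0.6167, -0.0076, 0.3169]
eef_rot: [0.998, 0.061, 0.003, 0.001]
contact_force: [-0.3, -0.0, -0.4]
opening: 0.65
```

```bash
python3 - <<'E'
from h import *
s=get_state();print(s['tool_pos'],s['eef_rot'],s['contact_force'])
for n in('wrist','top'):
    p,d,K,T=snap(n,n+'6'); C=cloud(d,K,T)
    m=(C[...,2]>.216)&(C[...,2]<.23)&(np.hypot(C[...,0]-.615,C[...,1]+.004)<.06); P=C[m]
    if len(P)>9:
        c=cv2.minAreaRect((P[:,:2]*1000).astype(np.float32)); r=np.array(c[0])/1e3-[.6154,-.0044]
        print(n,P.mean(0),c,'rail y',r@[-.1285,.9917],'x',r@[.9917,.1285])
# loupe
p,d,K,T=load('top6'); C=cloud(d,K,T)
g=(p.max(2)<70).astype(np.uint8)*255; g[:210]=0;g[300:]=0;g[:,:165]=0;g[:,215:]=0
k=max(cv2.findContours(g,0,2)[0],key=cv2.contourArea); print('loupe px',cv2.boundingRect(k))
go([.408,.328,.2],np.radians(90-1)); go([.408,.328,.2],np.radians(-91))
E
```

```text
[ 0.61665506 -0.0075513   0.31692327] [0.99812749 0.06107071 0.00311573 0.00147482] [-0.29790298 -0.03542747 -0.41478399]
wrist [ 0.61509848 -0.00484739  0.22241346] ((615.0665283203125, -6.012340545654297), (29.82525062561035, 39.68699264526367), 7.682104587554932) rail y -0.0015561070082855289 x -0.0005378896248626184
loupe px (175, 224, 27, 25)
units [-0.2085 -0.4484  0.1431]
rot [ 0.0021 -0.0008 -0.4555]
units [-0.2085 -0.4484  0.1431]
rot [-0.0008 -0.0021  0.5445]
```

View pics/wrist6.png

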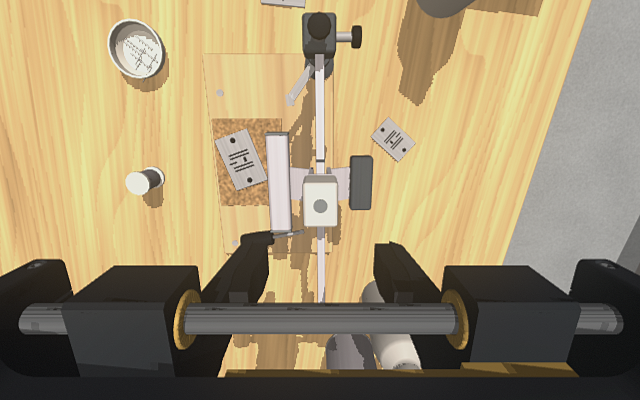

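Lamp released: the housing (320,200) is centred, at rail y −1.6 mm and x −0.5 mm, with the light bar on the plate's side. Next is the loupe.

{"api": "apply_moves", "payload": {
  "series": [
    {"x":-0.0298,"y":-0.0641,"z":0,"wx":0,"wy":0,"wz":0,"fingers":0.3},
    {"x":-0.0298,"y":-0.0641,"z":0,"wx":0,"wy":0,"wz":0,"fingers":0.3},
    {"x":-0.0298,"y":-0.0641,"z":0,"wx":0,"wy":0,"wz":0,"fingers":0.3},
    {"x":-0.0298,"y":-0.0641,"z":0,"wx":0,"wy":0,"wz":0,"fingers":0.3},
    {"x":-0.0298,"y":-0.0641,"z":0,"wx":0,"wy":0,"wz":0,"fingers":0.3},
    {"x":-0.0298,"y":-0.0641,"z":0,"wx":0,"wy":0,"wz":0,"fingers":0.3},
    {"x":-0.0298,"y":-0.0641,"z":0,"wx":0,"wy":0,"wz":0,"fingers":0.3},
    {"x":0,"y":0,"z":0,"wx":0,"wy":0,"wz":-0.05,"fingers":0.3}
  ]
}}

```text
clock: 11.78
tool_pos: [0.3984, 0.3368, 0.3065]
eef_rot: [0.99, 0.141, -0.004, 0.003]
contact_force: [2.1, -0.6, -0.2]
opening: 0.649
```

{"api": "apply_moves", "payload": {
  "series": [
    {"x":0,"y":0,"z":0,"wx":0,"wy":0,"wz":-0.055,"fingers":0.3},
    {"x":0,"y":0,"z":0,"wx":0,"wy":0,"wz":-0.055,"fingers":0.3},
    {"x":0,"y":0,"z":0,"wx":0,"wy":0,"wz":-0.055,"fingers":0.3},
    {"x":0,"y":0,"z":0,"wx":0,"wy":0,"wz":-0.055,"fingers":0.3},
    {"x":0,"y":0,"z":0,"wx":0,"wy":0,"wz":-0.055,"fingers":0.3},
    {"x":0,"y":0,"z":0,"wx":0,"wy":0,"wz":-0.055,"fingers":0.3},
    {"x":0,"y":0,"z":0,"wx":0,"wy":0,"wz":-0.055,"fingers":0.3},
    {"x":0,"y":0,"z":0,"wx":0,"wy":0,"wz":0,"fingers":0.3}
  ]
}}

```text
clock: 12.78
tool_pos: [0.3944, 0.334, 0.2985]
eef_rot: [0.719, 0.695, -0.014, -0.001]
contact_force: [-0.7, -0.2, 0.0]
opening: 0.647
```

```bash
python3 - <<'E'
from h import *
s=get_state();print(s['tool_pos'],s['q'],s['clock'])
go([.408,.328,.15],np.radians(89))
E
```

```text
[0.39437936 0.33399175 0.29849919] [-0.22231321  0.62392763 -0.96051729  1.76322604  0.55925627  1.08718204
  0.15766252] 12.775
units [-0.0035  0.021   0.1853]
rot [-0.0065  0.0059 -0.0054]
```

{"api": "apply_moves", "payload": {
  "series": [
    {"x":-0.004,"y":0.017,"z":0,"wx":-0.0065,"wy":0.006,"wz":-0.005,"fingers":0.3},
    {"x":0,"y":0,"z":0.05,"wx":0,"wy":0,"wz":0,"fingers":0.3},
    {"x":0,"y":0,"z":0.05,"wx":0,"wy":0,"wz":0,"fingers":0.3},
    {"x":0,"y":0,"z":0.04,"wx":0,"wy":0,"wz":0,"fingers":0},
    {"x":0,"y":0,"z":0,"wx":0,"wy":0,"wz":0,"fingers":0},
    {"x":0,"y":0,"z":0,"wx":0,"wy":0,"wz":0,"fingers":0}
  ]
}}

```text
clock: 13.52
tool_pos: [0.4136, 0.3287, 0.1839]
eef_rot: [0.718, 0.696, 0.004, 0.001]
contact_force: [-0.7, 0.4, 0.1]
opening: 0.5
```

```bash
python3 - <<'E'
from h import *
s=get_state();print(s['tool_pos'],s['opening'])
p,d,K,T=snap('wrist','w7'); C=cloud(d,K,T)
b=(p.max(2)<75)
for nm,x0,x1 in(('handle',.33,.43),('lens',.435,.54)):
    m=b&(C[...,2]>.008)&(C[...,2]<.03)&(C[...,0]>x0)&(C[...,0]<x1)&(abs(C[...,1]-.328)<.06); P=C[m]
    if len(P)>9: print(nm,len(P),P.min(0),P.max(0),np.median(P,0),cv2.minAreaRect((P[:,:2]*1000).astype(np.float32)))
go([.408,.328,.004],np.radians(89))
E
```

```text
[0.41355301 0.32870738 0.1838677 ] 0.49980552114628274
handle 1078 [0.33548669 0.31995243 0.01466865] [0.42539809 0.34063472 0.02035792] [0.39086951 0.3301812  0.01743418] ((380.4089050292969, 330.2354431152344), (18.71124267578125, 89.53529357910156), 88.54905700683594)
lens 655 [0.43867782 0.29734117 0.00802802] [0.50055244 0.35891349 0.01841942] [0.46675939 0.32725798 0.01623273] ((469.6156921386719, 328.2745666503906), (61.568180084228516, 61.81576156616211), 87.69927978515625)
units [-0.0017 -0.0086  0.2248]
rot [ 0.0023 -0.0011 -0.0046]
```

View pics/w7.png

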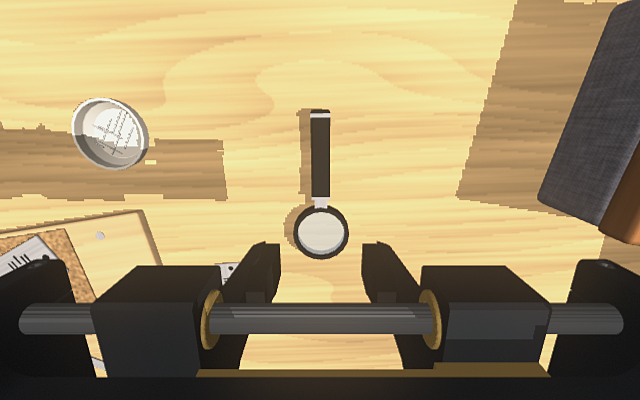

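The view shows the loupe's lens at (321,232) and its handle up to (320,112). The measured grip point is (0.406, 0.330), yaw −1.3°.

{"api": "apply_moves", "payload": {
  "series": [
    {"x":0.001,"y":-0.0095,"z":0.02,"wx":0.0023,"wy":-0.001,"wz":-0.0035,"fingers":0},
    {"x":0,"y":0,"z":0.06,"wx":0,"wy":0,"wz":0,"fingers":0},
    {"x":0,"y":0,"z":0.06,"wx":0,"wy":0,"wz":0,"fingers":0},
    {"x":0,"y":0,"z":0.05,"wx":0,"wy":0,"wz":0,"fingers":0},
    {"x":0,"y":0,"z":0,"wx":0,"wy":0,"wz":0,"fingers":0}
  ]
}}

```text
clock: 14.2
tool_pos: [0.407, 0.3336, 0.0301]
eef_rot: [0.714, 0.7, 0.004, -0.001]
contact_force: [-0.6, 0.2, 0.2]
opening: 0.502
```

```bash
python3 - <<'E'
from h import *
s=get_state();print(s['tool_pos'],s['contact_force'])
go([.406,.3295,.004],np.radians(88.7))
E
```

```text
[0.4069746  0.33364383 0.03005151] [-0.62086491  0.23280162  0.17114182]
units [-0.0055 -0.0012  0.0325]
rot [ 0.0013 -0.0025  0.0008]
```

{"api": "apply_moves", "payload": {
  "series": [
    {"x":-0.0055,"y":-0.001,"z":0.012,"wx":0.0013,"wy":-0.0025,"wz":0.001,"fingers":0},
    {"x":0,"y":0,"z":0.012,"wx":0,"wy":0,"wz":0,"fingers":0},
    {"x":0,"y":0,"z":0,"wx":0,"wy":0,"wz":0,"fingers":0}
  ]
}}

```text
clock: 14.58
tool_pos: [0.4071, 0.331, 0.0128]
eef_rot: [0.715, 0.699, 0.002, -0.0]
contact_force: [0.7, 0.7, 0.5]
opening: 0.5
```

```bash
python3 - <<'E'
from h import *
s=get_state();print(s['tool_pos'],s['contact_force'])
go([.406,.3295,.004],np.radians(88.7))
E
```

```text
[0.40706982 0.33099856 0.01280002] [0.68181099 0.74918705 0.49146471]
units [-0.0019 -0.0013  0.011 ]
rot [ 0.0008 -0.0012 -0.0003]
```

{"api": "apply_moves", "payload": {
  "series": [
    {"x":-0.0019,"y":-0.001,"z":0.006,"wx":0.0008,"wy":-0.0012,"wz":0,"fingers":0},
    {"x":0,"y":0,"z":0.005,"wx":0,"wy":0,"wz":0,"fingers":0},
    {"x":0,"y":0,"z":0,"wx":0,"wy":0,"wz":0,"fingers":0}
  ],
  "force": 30
}}

```text
clock: 14.95
tool_pos: [0.4069, 0.3299, 0.0046]
eef_rot: [0.716, 0.698, 0.001, 0.0]
contact_force: [-0.4, 0.1, 0.7]
opening: 0.498
```

```bash
python3 - <<'E'
from h import *
s=get_state();print(s['tool_pos'],s['contact_force'])
go([.406,.3295,.004],np.radians(88.7))
E
```

```text
[0.40693818 0.32993319 0.00458757] [-0.36284243  0.13224464  0.74895297]
units [-0.0006 -0.0012  0.0007]
rot [ 0.0005 -0.0004 -0.0005]
```

{"api": "apply_moves", "payload": {
  "series": [
    {"x":0,"y":0,"z":0,"wx":0,"wy":0,"wz":0,"fingers":-1},
    {"x":0,"y":0,"z":0,"wx":0,"wy":0,"wz":0,"fingers":-1},
    {"x":0,"y":0,"z":0,"wx":0,"wy":0,"wz":0,"fingers":-1},
    {"x":0,"y":0,"z":0,"wx":0,"wy":0,"wz":0,"fingers":-1},
    {"x":0,"y":0,"z":-0.03,"wx":0,"wy":0,"wz":0,"fingers":-1},
    {"x":0,"y":0,"z":-0.05,"wx":0,"wy":0,"wz":0,"fingers":-1},
    {"x":0,"y":0,"z":-0.05,"wx":0,"wy":0,"wz":0,"fingers":-1},
    {"x":0,"y":0,"z":0,"wx":0,"wy":0,"wz":0,"fingers":-1}
  ]
}}

```text
clock: 15.95
tool_pos: [0.4062, 0.3294, 0.1106]
eef_rot: [0.715, 0.699, -0.0, -0.0]
contact_force: [-0.2, -0.1, -1.2]
opening: 0.223
```

```bash
python3 - <<'E'
from h import *
s=get_state();print(s['tool_pos'],s['contact_force'],s['opening'])
p,d,K,T=snap('wrist','w8');C=cloud(d,K,T); tp=s['tool_pos']
b=(p.max(2)<90)&(C[...,2]>tp[2]-.04)&(C[...,2]<tp[2]+.04)
for nm,x0,x1 in(('handle',-.075,-.02),('lens',.03,.1)):
    m=b&(C[...,0]>tp[0]+x0)&(C[...,0]<tp[0]+x1)&(abs(C[...,1]-tp[1])<.05); P=C[m]
    if len(P)>9:
        print(nm,len(P),P.min(0)-tp,P.max(0)-tp,cv2.minAreaRect((P[:,:2]*1000).astype(np.float32)))
        A=np.c_[P[:,0]-tp[0],P[:,1]-tp[1],np.ones(len(P))]; 
        top=P[P[:,2]>np.percentile(P[:,2],50)-.004]; A=np.c_[top[:,:2]-tp[:2],np.ones(len(top))]; print('plane',np.linalg.lstsq(A,top[:,2]-tp[2],rcond=None)[0])
go([.441,-.011,.15],np.radians(88.7))
E
```

```text
[0.40621176 0.3293741  0.11062725] [-0.22668438 -0.10981707 -1.17842104] 0.2228419956450965
handle 4261 [-0.07249123 -0.00864784  0.00935597] [-0.02000619  0.0120929   0.01563551] ((360.1517333984375, 331.2625732421875), (19.549007415771484, 52.63893508911133), 88.2223129272461)
plane [ 0.00077734 -0.01255465  0.01292665]
lens 424 [ 0.03697349 -0.02869326  0.00602591] [0.06587511 0.02578298 0.01341678] ((457.5610046386719, 328.0670471191406), (54.46762466430664, 28.377378463745117), 89.27178192138672)
plane [-0.0376535  -0.00051351  0.0129912 ]
units [-0.423  0.054 -0.05 ]
rot [-0.0006  0.0009 -0.0004]
```

{"api": "apply_moves", "payload": {
  "series": [
    {"x":-0.055,"y":0,"z":-0.002,"wx":0,"wy":0,"wz":0,"fingers":-1},
    {"x":-0.055,"y":0,"z":-0.002,"wx":0,"wy":0,"wz":0,"fingers":-1},
    {"x":-0.055,"y":0,"z":-0.002,"wx":0,"wy":0,"wz":0,"fingers":-1},
    {"x":-0.055,"y":0,"z":-0.002,"wx":0,"wy":0,"wz":0,"fingers":-1},
    {"x":-0.055,"y":0,"z":-0.002,"wx":0,"wy":0,"wz":0,"fingers":-1},
    {"x":-0.055,"y":0,"z":-0.002,"wx":0,"wy":0,"wz":0,"fingers":-1},
    {"x":-0.055,"y":0,"z":-0.002,"wx":0,"wy":0,"wz":0,"fingers":-1},
    {"x":0,"y":0,"z":0,"wx":0,"wy":0,"wz":0,"fingers":-1}
  ]
}}

```text
clock: 17.0
tool_pos: [0.3921, 0.0083, 0.1121]
eef_rot: [0.716, 0.698, -0.01, -0.004]
contact_force: [-0.5, 0.1, 0.1]
opening: 0.221
```

```bash
python3 - <<'E'
from h import *
s=get_state();print(s['tool_pos'],s['contact_force'],s['opening'])
go([.4423,-.010,.09],np.radians(88.7))
for f in('w5','wrist6','t5'):
    p,d,K,T=load(f); C=cloud(d,K,T); m=(C[...,2]>.065)&(C[...,2]<.1)&(np.hypot(C[...,0]-.568,C[...,1]-.072)<.02); P=C[m]
    if len(P)>5: print(f,len(P),P.mean(0),np.median(P[:,2]))
E
```

```text
[0.39213064 0.00829538 0.11206086] [-0.46884812  0.14637528  0.14411907] 0.2212106008355594
units [-0.0211  0.0638  0.0265]
rot [-0.0065  0.0027 -0.0006]
w5 358 [0.57091389 0.08128093 0.08399492] 0.08398621096388334
wrist6 159 [0.57065104 0.08142415 0.08400252] 0.08397055669009679
t5 39 [0.57207878 0.07987098 0.08292573] 0.08317750813275393
```

{"api": "apply_moves", "payload": {
  "series": [
    {"x":-0.007,"y":0.016,"z":0.004,"wx":-0.0065,"wy":0.0027,"wz":0,"fingers":-1},
    {"x":-0.007,"y":0.016,"z":0.006,"wx":0,"wy":0,"wz":0,"fingers":-1},
    {"x":-0.006,"y":0.016,"z":0.006,"wx":0,"wy":0,"wz":0,"fingers":-1},
    {"x":0,"y":0.012,"z":0.006,"wx":0,"wy":0,"wz":0,"fingers":-1},
    {"x":0,"y":0,"z":0,"wx":0,"wy":0,"wz":0,"fingers":-1},
    {"x":0,"y":0,"z":0,"wx":0,"wy":0,"wz":0,"fingers":-1}
  ]
}}

```text
clock: 17.75
tool_pos: [0.4429, -0.0046, 0.0906]
eef_rot: [0.713, 0.701, 0.002, -0.002]
contact_force: [-0.0, 0.1, -0.7]
opening: 0.221
```

```bash
python3 - <<'E'
from h import *
s=get_state();print(s['tool_pos'],s['contact_force'],s['opening'])
go([.4423,-.010,.0788],np.radians(88.7))
E
```

```text
[ 0.44286127 -0.00461223  0.09056197] [-0.02735012  0.14688476 -0.69917806] 0.22116656362228881
units [-0.0068 -0.0006  0.0147]
rot [ 0.0001 -0.0016  0.0019]
```

{"api": "apply_moves", "payload": {
  "series": [
    {"x":-0.006,"y":0,"z":0.007,"wx":0,"wy":-0.0015,"wz":0.002,"fingers":-1},
    {"x":0,"y":0,"z":0.006,"wx":0,"wy":0,"wz":0,"fingers":-1},
    {"x":0,"y":0,"z":0,"wx":0,"wy":0,"wz":0,"fingers":-1},
    {"x":0,"y":0,"z":0,"wx":0,"wy":0,"wz":0,"fingers":-1}
  ]
}}

```text
clock: 18.25
tool_pos: [0.4418, -0.0094, 0.0796]
eef_rot: [0.715, 0.699, -0.0, 0.0]
contact_force: [-0.6, 0.3, -0.6]
opening: 0.223
```

```bash
python3 - <<'E'
from h import *
s=get_state();print(s['tool_pos'],s['contact_force'],s['opening'],s['qd'].max() if hasattr(s['qd'],'max') else s['qd'])
go([.4423,-.010,.0788],np.radians(88.7))
p,d,K,T=snap('top','t9')
C=cloud(d,K,T)
m=(C[...,2]>.07)&(C[...,2]<.1)&(np.hypot(C[...,0]-.505,C[...,1]+.0116)<.045)
P=C[m]; print(len(P),P.mean(0),P.max(0),P.min(0),np.median(P[:,2]))
p2,d2,K2,T2=snap('scene','s9'); C2=cloud(d2,K2,T2)
for nm,X,D in(('scene',C2,p2),('top',C,p)):
    m=(D.max(2)<80)&(X[...,2]>.07)&(X[...,2]<.1)&(np.hypot(X[...,0]-.505,X[...,1]+.0116)<.045);P=X[m]
    if len(P)>9:
        q=(P[:,:2]*1000).astype(np.float32); print(nm,len(P),cv2.minEnclosingCircle(q),P[:,2].mean())
    m=(X[...,2]>.216)&(X[...,2]<.23)&(np.hypot(X[...,0]-.615,X[...,1]+.004)<.06); Q=X[m]; print(nm,'lamp',len(Q), Q.mean(0) if len(Q) else '')
a=cv2.resize(p[130:290,225:405,::-1],None,fx=2.2,fy=2.2); b=cv2.resize(p2[150:260,240:380,::-1],(400,352)); b=cv2.resize(b,(448,352))
cv2.imwrite('pics/c9.png',cv2.convertScaleAbs(np.hstack([a,b[:, :400]]),alpha=1.5))
E
```

```text
[ 0.44183863 -0.00939749  0.07962994] [-0.64970125  0.26156634 -0.6019611 ] 0.22320472135285233 0.003031947055534703
units [-0.0007  0.0006  0.001 ]
rot [-0.0001  0.0001  0.0002]<stdin>:7: RuntimeWarning: Mean of empty slice.
  ret = um.true_divide(
Traceback (most recent call last):
ValueError: zero-size array to reduction operation maximum which has no identity
```

```bash
python3 - <<'E'
from h import *
p2,d2,K2,T2=snap('scene','s9'); X=cloud(d2,K2,T2)
m=(p2.max(2)<80)&(X[...,2]>.072)&(X[...,2]<.1)&(X[...,0]>.46)&(np.hypot(X[...,0]-.505,X[...,1]+.0116)<.045);P=X[m];print(len(P))
if len(P)>9: print(cv2.minEnclosingCircle((P[:,:2]*1000).astype(np.float32)),P.min(0),P.max(0))
m=(X[...,2]>.216)&(X[...,2]<.23)&(np.hypot(X[...,0]-.615,X[...,1]+.004)<.06); Q=X[m]
if len(Q): print('lamp',len(Q),Q.mean(0))
p,d,K,T=load('t9')
a=cv2.resize(p[130:290,225:405,::-1],(396,352)); b=cv2.resize(p2[150:250,255:370,::-1],(404,352),interpolation=cv2.INTER_CUBIC)
cv2.imwrite('pics/c9.png',cv2.convertScaleAbs(np.hstack([a,b]),alpha=1.5))
E
```

```text
97
((496.3233947753906, -13.41390609741211), 36.36473083496094) [ 0.46100344 -0.04322842  0.07731044] [0.52143959 0.01837503 0.0982474 ]
lamp 191 [ 0.61938829 -0.00762732  0.22340413]
```

View pics/c9.png

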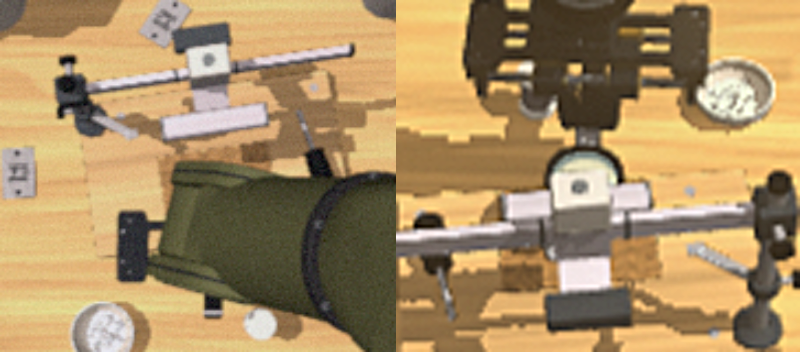

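The lamp is centred between the lines with its bar towards the plate. The lens frame is seen at crop (583,180), spanning y −43 to +18 mm, so its centre is at −12 mm against the hole at −11.6 mm. Handing in.

```bash
python3 - <<'E'
from h import *
s=get_state();print(s['tool_pos'],s['opening'],np.abs(s['qd']).max(),s['clock'])
print(finish_job())
E
```

```text
[ 0.44194609 -0.00940861  0.0796984 ] 0.21853762404377206 0.0017869332815296443 18.35
the job is handed in; nothing more can be done
None
```

I hung the lamp over the rail about 91 mm from the middle of the lines on the free-end side. I then slid it to the middle and released it there. The loupe is held by its handle over the needle hole, and the job is handed in at 18.4 s of the 67 s allowed. No verdict came back.

Last checks:
- **Lamp:** the wrist view after release put it 1.6 mm from the middle of the lines along the rail and 0.5 mm across it. It was seated on the rail's top edge with the light bar towards the plate.
- **Loupe position:** from the measured tool pose, the lens centre is at about (0.505, −0.011) m, against the hole at (0.505, −0.012) m. The lens height works out to 84 mm, and the pointer blade's top face measured 82–84 mm.
- **Grip:** the handle was level after lifting, and the arm was still when I handed in.

What I could not fully confirm:
- **Lens x position:** the gripper hid the lens from the top camera and the lamp partly hid it from the scene camera. Only its y (−12.4 mm) was confirmed by sight, so its x rests on the tool pose and the offset measured when I picked it up. An automatic circle fit to the partly hidden lens in the scene view gave x 0.496 m, about 9 mm off; I set it aside because only part of the rim was visible.
- **Plate, pointer and bystanders:** I did not re-measure these at the end, though I felt no contact with any of them.

The first move call was refused because each row needs all seven keys, so nothing moved. Several fast rows drifted by up to about 20 mm in height and were corrected afterwards.

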